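# Make up two rigging orders at the hardware counter

## Robot

A 6-joint arm with a two-finger parallel gripper is mounted at the origin on the work surface. World frame = base frame: x ahead of the robot, y to its left, z up, the work surface at z = 0. Lengths are in mm, angles in rad, forces in N, time in s.
With the tool pointing down it reaches from about 275 to 750 mm from the base axis. Payload 10.2 kg.
Tool frame: the origin (TCP) lies midway between the tips of the shut fingers; the grasp point (between the pads) lies 19 mm behind it; z points along the fingers, y is the line along which they close (so a half turn about z gives the same grasp; the last joint's range is limited). The gripper opens to 85 mm and grips with 20 to 120 N. Pads are 22 mm wide; open, the fingers measure 114 mm over their backs; the gripper's body (76 mm by 85 mm) begins 54 mm behind the grasp point. The pads swing forward as they close: fully open they stand 13 mm farther back than shut.
Start: joints at [-1.46, 0.313, 1.498, -0, 1.331, -0.223], TCP at [171.996, -496.033, 195.494] pointing down, gripper open.
Joint ranges: [-2.94, 2.94], [-0.97, 2.17], [0.19, 2.56], [-1.23, 4.37], [0.02, 3.11], [-2.88, 2.88]. Speed limits (rad/s): [2.39, 2.39, 3.01, 3.14, 3.14, 3.14].

## Interface

Orientations are given as a unit quaternion [w, x, y, z].
In Python, from rig import ctrl gives the robot as it stands.
- The arm moves only by the tool send_rows, never from a script. Its argument "targets" is a list of rows, each an object with "offset": the shift along the world's x, y, z in cm, a list of three; "spin": the turn about the world's z in rad. A call has 1 to 8 rows; each row is the pose to reach, as a shift and turn from the pose commanded when the call began; what a row does not reach only later rows make up. A row lasts 1/12 s, in which the tool goes at most 41.7 mm and 7.16 degrees, less where a joint would pass 70% of its speed; a pose out of reach is approached as far as the arm can. A call with a gripper value outside its range is refused whole. "grip" is the opening, from 0 (shut) to 1 (fully open), set as the call begins (left out, the last holds). The fingers move at their own pace and stop on an object; "squeeze" is the grip in N (left out, the last holds). Time passes only in rows, so rows that repeat a pose let the fingers close. It gives the time, the measured TCP pose, the force, the opening and the grip force at its end, in the units of the state.
- ctrl.sense(): the state, without advancing time (a new reading comes with each control period).
- ctrl.capture(name): name is "scene" or "top" or "wrist"; returns (picture, depth): 420x560x3 uint8, red, green, blue; 420x560 float32, mm along the optical axis (not along the pixel's ray), 0 where there is no reading.
- ctrl.calibration(name): a dict with "fx", "fy", "cx", "cy" (pixels), "view" (4x4, takes a point from world to camera coordinates); the wrist camera has in their place "mount" (4x4, takes a point from camera to tool coordinates, whose origin is the TCP and whose axes are the flange's). Camera axes: x right, y down, z forward; pixel columns grow to the right and rows downward; lengths in mm; the calibration is good to about 2 mm. A picture is of the moment at which its call begins: read the wrist's pose just before it. calibration takes no time and is no camera call.
- ctrl.finish_job(): hands the job in; it is judged then, once.
Trained networks look in the newest picture that a camera, given by its name, has taken for a name from the list of things; names that differ only in an ending like _2 or _b are one class to them, and where a whole thing is asked for, a point or a joint stands for the part that bears it (a point fixed in the world has none). Each returns a list of dicts, best first, with "conf" (0 to 1); they miss things now and then, are a little off and sometimes report something else, mostly with a low value. They report only what shows in the picture. A call takes as long as a camera call. They do not tell look-alikes from the thing itself.
- ctrl.search_frame(camera, query): "box" ([left, top, right, bottom] in pixels, round what is visible of it).
- ctrl.place_of(camera, query): "uv" ([column, row] in pixels: a listed point, or the origin of a listed thing).
The state is a dict: "time_s": time; "joints": joint angles; "dq": joint speeds; "tau": joint torques, N m; "eef_pos": TCP position; "ee_rot": TCP orientation; "force": force on the tool from outside, world axes, zero at the start; "wrist_torque": the same for the moment, N m; "grip_width": opening from 0.0 (shut) to 1.0 (fully open); "grip_force": force on a finger pad.
Only numpy, scipy, OpenCV 4.12 (cv2) and the standard library are available. Lean on these libraries where they do the work, as an engineer would, in place of code of your own. Each camera call takes 0.05 s, during which the arm holds its last target. There are 200 camera calls.

## Task

Make up the two orders from the stock on the counter mat: the red tray gets the pulley block, the shackle with the green pin and the anchor plate; the blue tray gets the turnbuckle and the shackle with the yellow pin. Set every part down, without dropping it, on the floor of its tray side by side with the others, lying flat as it lay on the mat (the anchor plate standing on its base), none on top of another or on the tray's edge. Leave the other three pieces of stock where they are.

Things in the scene. Friction and masses are not known exactly. Their poses are not given: they have to be found in the camera images.
- red_tray_in (a point): low red plastic kit tray, empty and fixed to the counter, open on top: inside 290 mm (its x) by 136 mm (its y), walls 3 mm thick and 22 mm high above the floor. This point is the centre of its inner floor, 3 mm above the counter; z up. It may stand left or right of the mat
- blue_tray_in (a point): low blue plastic kit tray, empty and fixed to the counter, open on top: inside 290 mm (its x) by 136 mm (its y), walls 3 mm thick and 22 mm high above the floor. This point is the centre of its inner floor, 3 mm above the counter; z up. It may stand left or right of the mat
- pulley_c (a point): pulley block lying on its side: two pale zinc oval cheeks, 72 mm (x) by 44 mm (y), black sheave between, dark axle head on top; dark eye reaches x = -50 mm. 24 mm thick (28 at the axle head), 320 g. Point: middle of the cheeks, 13 mm above its support. Edges straight for 14 mm either way: grip across the 44 mm
- shackle_green_c (a point): galvanised D shackle, green pin, lying flat, 250 g. Point: middle between its straight legs, 9 mm above its support. Legs along x, 48 mm over both (along y), 14 mm thick, straight 15 mm either way; bow reaches x = +38 mm; pin at x = -30 mm, ears 19 mm thick end at x = -40 mm, flat pin head out to y = +46 mm. Grip across the legs (y), fingertips almost down on the mat
- shackle_yellow_c (a point): galvanised D shackle, yellow pin, lying flat, 250 g. Point: middle between its straight legs, 9 mm above its support. Legs along x, 48 mm over both (along y), 14 mm thick, straight 15 mm either way; bow reaches x = +38 mm; pin at x = -30 mm, ears 19 mm thick end at x = -40 mm, flat pin head out to y = +46 mm. Grip across the legs (y), fingertips almost down on the mat
- turnbuckle_c (a point): eye-and-eye turnbuckle lying flat, 110 mm long along x over both dark eyes; pale open body 66 mm long, 28 mm wide (along y, at the end bosses and within 1 mm all along) and 16 mm thick. This point is its middle, 8 mm above what it rests on. About 180 g. Grip across the body, along y
- anchor_c (a point): grey painted anchor plate: base 64 mm (x) by 52 mm (y), 5 mm thick, with an upright lug in its middle, 38 mm long (x), 10 mm thick (y), up to 49 mm above the underside, drilled through along y. Point: in the lug, 30 mm above the underside; z up. 220 g. Grip the lug across its 10 mm, fingertips above the base
- coupling_c (a point): cream plastic pipe coupling, 48 mm across, 50 mm high, standing on end; the point is its centre. Not wanted: leave it
- nipple_c (a point): brass hexagon nipple, 36 mm across, 45 mm high, standing on end; the point is its centre. Not wanted: leave it
- quicklink_c (a point): dark steel oval quick link with a pale sleeve nut, 80 by 37 mm, lying flat, 14 mm thick; the point is its centre. Not wanted: leave it
Mind the look-alikes: they are no part of the job. What is shaped like the part that bears shackle_yellow_c but pink is not meant.

How it is judged (in metres and radians):
At the end, for the whole second after the job is handed in: Each part is in its own tray: its point within 135 mm (tray x) and 58 mm (tray y) of the tray's centre and within 6 mm of its resting height on the tray floor, level within 0.15 rad, at rest, released; coupling, nipple and quick link within 30 mm of their start (x of pulley_c in the frame of red_tray_in between -0.135 and 0.135 m and y of pulley_c in the frame of red_tray_in between -0.058 and 0.058 m and z of pulley_c in the frame of red_tray_in between 0.007 and 0.019 m and angle between the z axis of each of pulley_c, shackle_green_c, anchor_c and the z axis of red_tray_in, either way round below 0.15 rad and linear speed of each of pulley, shackle_green, anchor, turnbuckle, shackle_yellow below 0.01 m/s and x of shackle_green_c in the frame of red_tray_in between -0.135 and 0.135 m and y of shackle_green_c in the frame of red_tray_in between -0.058 and 0.058 m and z of shackle_green_c in the frame of red_tray_in between 0.003 and 0.015 m and x of anchor_c in the frame of red_tray_in between -0.135 and 0.135 m and y of anchor_c in the frame of red_tray_in between -0.058 and 0.058 m and z of anchor_c in the frame of red_tray_in between 0.024 and 0.036 m and x of turnbuckle_c in the frame of blue_tray_in between -0.135 and 0.135 m and y of turnbuckle_c in the frame of blue_tray_in between -0.058 and 0.058 m and z of turnbuckle_c in the frame of blue_tray_in between 0.002 and 0.014 m and angle between the z axis of each of turnbuckle_c, shackle_yellow_c and the z axis of blue_tray_in, either way round below 0.15 rad and x of shackle_yellow_c in the frame of blue_tray_in between -0.135 and 0.135 m and y of shackle_yellow_c in the frame of blue_tray_in between -0.058 and 0.058 m and z of shackle_yellow_c in the frame of blue_tray_in between 0.003 and 0.015 m and distance of each of coupling_c, nipple_c, quicklink_c from where it was at the start of the episode below 0.03 m); the robot touches nothing.
It fails at once if a part is let go in the air, more than 40 mm above where it would rest in the tray ((height (world z) of pulley_c above 0.056 m and contact force between pulley and the fingers below 0.01 N) or (height (world z) of shackle_green_c above 0.052 m and contact force between shackle_green and the fingers below 0.01 N) or (height (world z) of anchor_c above 0.073 m and contact force between anchor and the fingers below 0.01 N) or (height (world z) of turnbuckle_c above 0.051 m and contact force between turnbuckle and the fingers below 0.01 N) or (height (world z) of shackle_yellow_c above 0.052 m and contact force between shackle_yellow and the fingers below 0.01 N)).
It fails at once if the coupling, nipple or quick link, not wanted, is moved more than 30 mm (distance of any of coupling_c, nipple_c, quicklink_c from where it was at the start of the episode above 0.03 m).
It also fails if it takes over 109 s, if anything falls off the work surface, if the arm or the gripper's body presses on something with over 40 N, if the wrist force passes 120 N, or if a joint passes its speed limit or range.

## Working session

There is one attempt and no reset: what is moved stays moved. The work goes in short steps, Python scripts to look and compute and a tool call to move; the robot and the scene stay as the last step left them, time stands still between calls to the robot, and variables do not carry over. Pictures are saved under pics/ and viewed, at most 14 in all, crops included, and the job is handed in when it is done.

Besides the shell and the picture viewer there is one more tool, called after "Emit:" as name(argument=value, ...), one argument or row to a line, values as JSON. send_rows: Moves the arm, as the interface text tells. Its arguments: {"type":"object","properties":{"targets":{"type":"array"},"grip":{"type":"number"},"squeeze":{"type":"number"}},"required":["targets"]}

```bash
mkdir -p pics; ls; python3 - <<'E'
from rig import ctrl
import cv2
s=ctrl.sense(); print(s)
for n in ("scene","top"):
    p,d=ctrl.capture(n); cv2.imwrite(f"pics/{n}0.png",cv2.cvtColor(p,cv2.COLOR_RGB2BGR))
    c=ctrl.calibration(n); print(n,c)
E
```

```text
pics
{'time_s': 0.0, 'joints': array([-1.46040890e+00,  3.13451533e-01,  1.49846175e+00, -1.96083287e-05,
        1.33103764e+00, -2.23398011e-01]), 'dq': array([ 1.47330657e-04, -1.64866504e-03, -1.22029214e-03, -7.86765811e-05,
       -7.34408384e-04,  4.93424880e-04]), 'tau': array([ 3.57877187e-03, -4.12267148e+01, -2.59743530e+01, -1.17408564e-05,
        4.19747332e-03,  3.39599687e-06]), 'eef_pos': array([ 171.94897357, -495.69966742,  194.92505386]), 'ee_rot': array([-6.78591434e-04,  9.86105090e-01,  1.66121312e-01,  2.88475109e-05]), 'force': array([ 0.35193576, -0.0644811 , -0.06019625]), 'wrist_torque': array([-0.07929845, -0.00741673,  0.01912347]), 'grip_force': 0.0, 'grip_width': 0.9996423661509938}
scene {'fx': 503.3425568018351, 'fy': 503.3425568018351, 'cx': 272.95513457447095, 'cy': 202.2002393081971, 'view': array([[-7.49782907e-01,  6.61518273e-01, -1.48042869e-02,
         3.70530774e+02],
       [ 4.18886655e-01,  4.57220451e-01, -7.84527520e-01,
        -1.69811057e+02],
       [-5.12210467e-01, -5.94426642e-01, -6.19917256e-01,
         1.30408624e+03],
       [ 0.00000000e+00,  0.00000000e+00,  0.00000000e+00,
         1.00000000e+00]])}
top {'fx': 509.2662729080608, 'fy': 509.2662729080608, 'cx': 277.08305952056526, 'cy': 199.6799454895613, 'view': array([[ 8.74746150e-03, -9.99694283e-01,  2.31262259e-02,
        -2.29238203e+01],
       [-9.98025252e-01, -1.01667919e-02, -6.19857429e-02,
         4.81529619e+02],
       [ 6.22019123e-02, -2.25383395e-02, -9.97809073e-01,
         1.26511835e+03],
       [ 0.00000000e+00,  0.00000000e+00,  0.00000000e+00,
         1.00000000e+00]])}
```

```bash
python3 - <<'E'
import cv2
a=cv2.imread("pics/top0.png"); cv2.imwrite("pics/top0b.png",cv2.resize(a,(800,600),interpolation=cv2.INTER_CUBIC))
E
```

```text
(no output)
```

View pics/top0b.png

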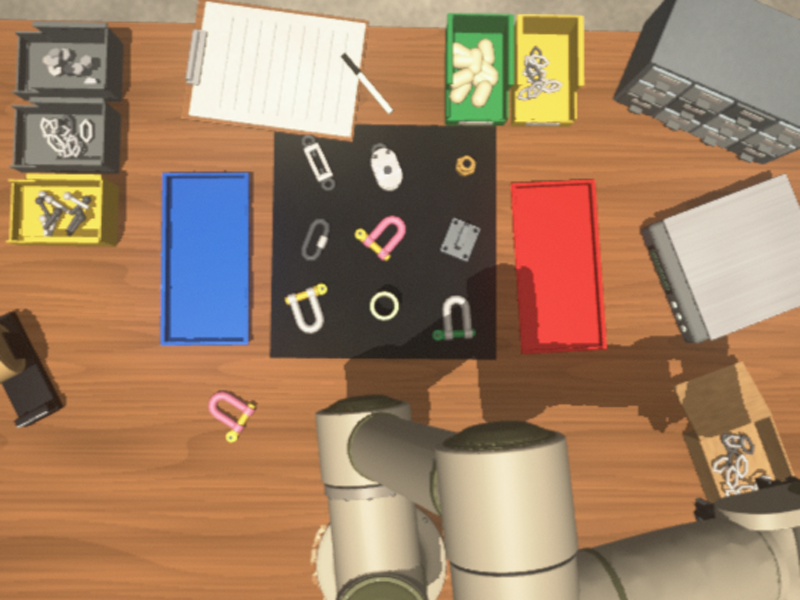

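View pics/scene0.png

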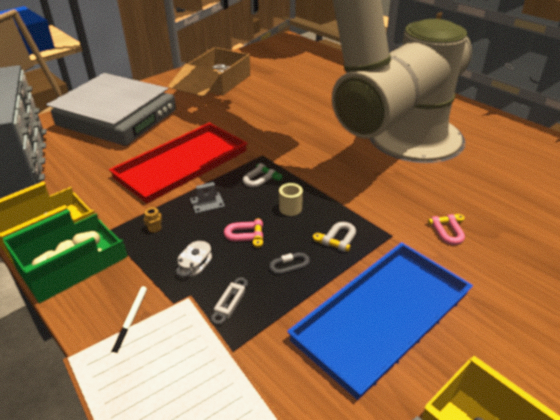

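The top view (at 800x600) shows these parts:
- Pulley at (386,167), turnbuckle at (318,163) and anchor at (460,239).
- Green-pin shackle at (455,318).
- Three shackles with yellow pins: grey body at (307,308), pink on the mat at (382,238), pink off the mat at (232,412). The galvanised grey one at (307,308) fits the description; both pink ones are look-alikes.

Next I measure the poses and take a confirming crop.

```bash
cat > h.py <<'E'
from rig import ctrl
import numpy as np, cv2
from scipy.spatial.transform import Rotation as R
def pose():
    s=ctrl.sense(); q=s["ee_rot"]; T=np.eye(4)
    T[:3,:3]=R.from_quat([q[1],q[2],q[3],q[0]]).as_matrix(); T[:3,3]=s["eef_pos"]; return T,s
def cam(n):
    c=ctrl.calibration(n)
    V=np.linalg.inv(c["view"]) if "view" in c else pose()[0]@c["mount"]
    return c,V   # camera->world
def ray(c,V,uv,z):
    d=V[:3,:3]@np.array([(uv[0]-c["cx"])/c["fx"],(uv[1]-c["cy"])/c["fy"],1]); o=V[:3,3]
    return o+d*(z-o[2])/d[2]
def cloud(c,V,d):
    v,u=np.indices(d.shape); P=np.stack([(u-c["cx"])/c["fx"]*d,(v-c["cy"])/c["fy"]*d,d],-1)
    return P@V[:3,:3].T+V[:3,3]
def px(c,V,p):
    q=np.linalg.inv(V)@np.r_[p,1]; return np.array([c["cx"]+c["fx"]*q[0]/q[2],c["cy"]+c["fy"]*q[1]/q[2]])
E
python3 - <<'E'
from h import *
p,d=ctrl.capture("top"); c,V=cam("top"); W=cloud(c,V,d)
Z={"red_tray_in":3,"blue_tray_in":3,"pulley_c":13,"shackle_green_c":9,"shackle_yellow_c":9,"turnbuckle_c":8,"anchor_c":30,"coupling_c":25,"nipple_c":22,"quicklink_c":7}
for n,z in Z.items():
    for r in ctrl.place_of("top",n)[:3]:
        print(n,round(r["conf"],2),np.round(r["uv"],1),ray(c,V,r["uv"],z)[:2].round(1))
hsv=cv2.cvtColor(p,cv2.COLOR_RGB2HSV)
for n,m in {"red":((hsv[...,0]<6)|(hsv[...,0]>175))&(hsv[...,1]>200),"blue":(abs(hsv[...,0].astype(int)-110)<12)&(hsv[...,1]>150)}.items():
    k,l,st,_=cv2.connectedComponentsWithStats(m.astype(np.uint8)); i=1+st[1:,4].argmax()
    Q=W[l==i][:,:2].astype(np.float32); print(n,cv2.minAreaRect(Q))
print("mat z",np.median(W[100:240,195:340,2]))
m=((W[...,2]>5)&(W[...,2]<80)).astype(np.uint8); m[:, :193]=0; m[:,346:]=0; m[:95]=0; m[252:]=0
k,l,st,ce=cv2.connectedComponentsWithStats(m)
for i in range(1,k):
    if st[i,4]>40: Q=W[l==i]; print(ce[i].round(1),st[i,4],Q.mean(0).round(1),cv2.minAreaRect(Q[:,:2].astype(np.float32)),Q[:,2].max().round(0))
cv2.imwrite("pics/crop.png",cv2.cvtColor(cv2.resize(p[90:255,185:350],(600,600),interpolation=cv2.INTER_CUBIC),cv2.COLOR_RGB2BGR))
E
```

```text
red_tray_in 0.91 [389.7 186.3] [ 519.7 -306.2]
blue_tray_in 0.71 [144.3 183.3] [520.6 317.5]
pulley_c 0.91 [269.6 115.4] [696.5   2.5]
shackle_green_c 0.96 [321.1 218. ] [ 436.9 -130.1]
shackle_yellow_c 0.72 [160.8 284.5] [267.8 268.9]
shackle_yellow_c 0.7 [272.4 164.4] [571.7  -5.8]
shackle_yellow_c 0.62 [214.  216.3] [438.6 139.8]
turnbuckle_c 0.75 [223.4 113.4] [701.1 120.3]
anchor_c 0.8 [322.8 166.6] [ 564.8 -131.6]
coupling_c 0.49 [271.  216.5] [439.   -3.4]
nipple_c 0.46 [325.3 114.6] [ 698.4 -138.5]
quicklink_c 0.83 [220.6 164.1] [571.1 125.4]
red ((634.8965454101562, -365.70562744140625), (0.0, 0.0), 0.0)
blue ((528.8578491210938, 201.1332550048828), (298.4794006347656, 376.9657287597656), 0.9631698727607727)
mat z 4.509428907552888
[197.9  98.7] 43 [738.5 186.    6.9] ((739.2799682617188, 185.53201293945312), (29.165760040283203, 17.99105453491211), 77.37496948242188) 12.0
[223.  117.7] 843 [689.3 120.9  10.9] ((678.283203125, 123.92330169677734), (112.08429718017578, 142.8370361328125), 79.45817565917969) 26.0
[268.6 141.5] 1754 [629.    4.3  15.3] ((630.6215209960938, -1.6
[... 1410 characters left out ...]
2 -45.2   7. ] ((525.4555053710938, -47.36131286621094), (44.22287368774414, 29.07340431213379), 72.35358428955078) 11.0
[217.1 215.5] 820 [440.6 131.7  13.1] ((436.7269287109375, 138.68780517578125), (119.77531433105469, 133.45758056640625), 34.26074981689453) 26.0
[265.  216.9] 512 [438.   11.6  19.1] ((431.10784912109375, 29.7681884765625), (79.73406982421875, 192.61941528320312), 17.948434829711914) 59.0
[317.7 224.9] 666 [ 419.3 -121.    14. ] ((411.8433837890625, -120.92660522460938), (95.52507019042969, 101.0815658569336), 46.48956298828125) 28.0
[196.1 240.5] 50 [377.5 183.8   6.3] ((377.70068359375, 180.36599731445312), (47.68755340576172, 22.62178611755371), 1.255565881729126) 10.0
```

View pics/crop.png

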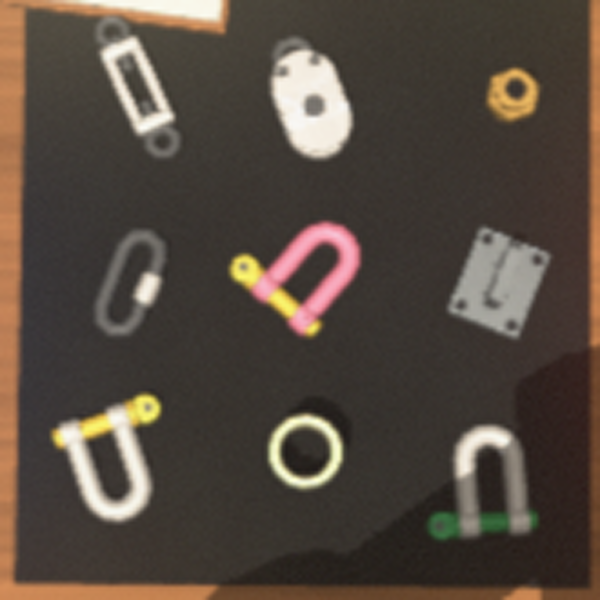

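The crop confirms it: the grey body with the yellow pin, crop (112,465), is the one meant. The pink one at (300,275) is not. I'll move over the mat for a close wrist view.

Emit:
send_rows(
  targets=[
    {"offset": [0,2,10],"spin": 0},
    {"offset": [12,17,20],"spin": -0.3},
    {"offset": [12,17,20],"spin": -0.3},
    {"offset": [12,17,20],"spin": -0.3},
    {"offset": [25,33,22],"spin": -0.3},
    {"offset": [25,33,22],"spin": -0.3},
    {"offset": [25,33,22],"spin": -0.3},
    {"offset": [25,33,22],"spin": -0.3},
  ],
  grip=1,
  squeeze=60,
)

```text
time_s: 1.32
eef_pos: [329.1, -282.9, 366.7]
ee_rot: [0.0, 1.0, 0.017, 0.0]
force: [1.0, -0.3, 0.6]
grip_width: 1.005
grip_force: 0.0
```

Emit:
send_rows(
  targets=[
    {"offset": [7,18,0],"spin": 0},
    {"offset": [7,18,0],"spin": 0},
    {"offset": [7,18,0],"spin": 0},
    {"offset": [7,18,0],"spin": 0},
    {"offset": [7,18,0],"spin": 0},
    {"offset": [7,18,0],"spin": 0},
    {"offset": [7,18,0],"spin": 0},
    {"offset": [7,18,0],"spin": 0},
  ],
)

```text
time_s: 1.98
eef_pos: [398.3, -105.2, 365.8]
ee_rot: [0.0, 1.0, 0.017, -0.0]
force: [-0.1, 0.4, 0.2]
grip_width: 1.006
grip_force: 0.0
```

```bash
python3 - <<'E'
from h import *
print(ctrl.calibration("wrist"))
T,s=pose(); print(s["eef_pos"],s["ee_rot"],s["joints"].round(2),s["time_s"])
p,d=ctrl.capture("wrist"); cv2.imwrite("pics/w0.png",cv2.cvtColor(p,cv2.COLOR_RGB2BGR)); 
c,V=cam("wrist"); print(ray(c,V,(280,210),0))
E
```

```text
{'fx': 367.50706770931504, 'fy': 367.50706770931504, 'cx': 275.601626372408, 'cy': 215.69533264254787, 'mount': array([[ 8.29777199e-04, -9.50105580e-01, -3.11927392e-01,
         8.01124241e+01],
       [ 9.99999606e-01,  6.90116130e-04,  5.58122469e-04,
        -1.19538907e+00],
       [-3.15009148e-04, -3.11927733e-01,  9.50105779e-01,
        -1.77716355e+02],
       [ 0.00000000e+00,  0.00000000e+00,  0.00000000e+00,
         1.00000000e+00]])}
[ 398.30200979 -105.19549149  365.78823239] [ 1.07313085e-04  9.99858195e-01  1.68393540e-02 -1.18024363e-04] [-0.54 -0.01  1.44 -0.    1.71  0.99] 1.9833
[ 309.34065693 -114.40116308    0.        ]
```

View pics/w0.png

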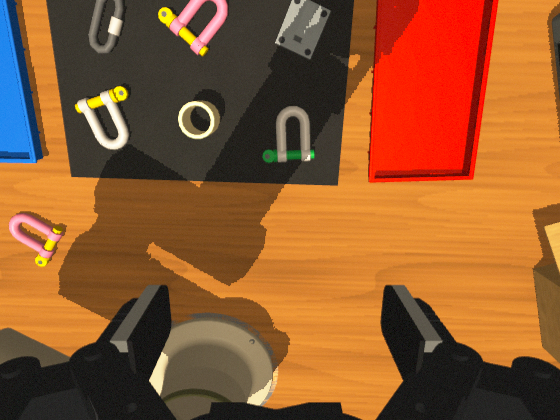

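The wrist view shows the green shackle at (292,135) and the grey/yellow one at (105,115). I'll move the view to mat centre and measure everything there.

Emit:
send_rows(
  targets=[
    {"offset": [17,10,-4],"spin": 0},
    {"offset": [17,10,-4],"spin": 0},
    {"offset": [17,10,-4],"spin": 0},
    {"offset": [17,10,-4],"spin": 0},
    {"offset": [17,10,-4],"spin": 0},
    {"offset": [17,10,-4],"spin": 0},
    {"offset": [17,10,-4],"spin": 0},
  ],
)

```text
time_s: 2.62
eef_pos: [568.9, -5.5, 324.1]
ee_rot: [-0.0, 1.0, 0.017, -0.002]
force: [-0.8, -0.0, 0.3]
grip_width: 0.997
grip_force: 0.0
```

```bash
python3 - <<'E'
from h import *
T,s=pose(); print(s["eef_pos"],s["ee_rot"],s["time_s"])
p,d=ctrl.capture("wrist"); c,V=cam("wrist"); cv2.imwrite("pics/w1.png",cv2.cvtColor(p,cv2.COLOR_RGB2BGR)); np.save("w1V.npy",V)
Z={"red_tray_in":3,"blue_tray_in":3,"pulley_c":13,"shackle_green_c":9,"shackle_yellow_c":9,"turnbuckle_c":8,"anchor_c":30,"coupling_c":25,"nipple_c":22,"quicklink_c":7}
for n,z in Z.items():
    for r in ctrl.place_of("wrist",n)[:3]:
        print(n,round(r["conf"],2),np.round(r["uv"],1),ray(c,V,r["uv"],z)[:2].round(1))
E
```

```text
[568.94526832  -5.4508109  324.10507376] [-2.57352937e-04  9.99858271e-01  1.67633809e-02 -1.53654876e-03] 2.6167
red_tray_in 0.93 [490.2 200.3] [ 516.9 -310.2]
red_tray_in 0.41 [390.1  61.6] [ 692.8 -145. ]
blue_tray_in 0.95 [ 49.2 179.7] [526.  307.9]
blue_tray_in 0.2 [177.4  49.6] [697.7 121.9]
pulley_c 0.94 [274.9  62.9] [ 6.857e+02 -2.000e-01]
shackle_green_c 0.85 [354.7 253.9] [ 430.8 -125.6]
shackle_yellow_c 0.98 [170.3 251.5] [425.7 144.3]
shackle_yellow_c 0.85 [272.4 156.8] [569.1  -0.6]
shackle_yellow_c 0.73 [ 99.9 342.5] [263.5 265.5]
turnbuckle_c 0.96 [177.5  47.3] [699.9 120.4]
anchor_c 0.74 [376.5 167. ] [ 563.7 -136.2]
coupling_c 0.72 [268.8 248.3] [4.424e+02 4.000e-01]
nipple_c 0.96 [391.6  59.3] [ 693.8 -141.1]
quicklink_c 0.97 [181.6 157.9] [563.2 121.9]
```

View pics/w1.png

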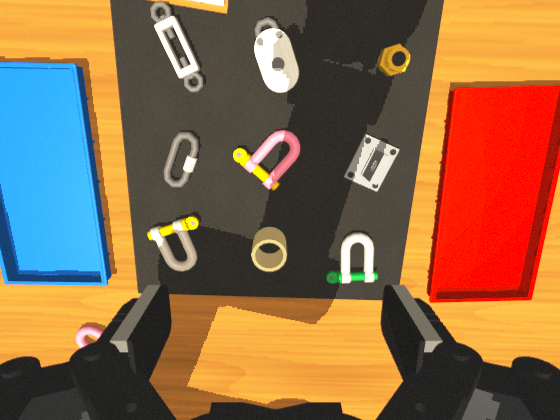

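Emit:
send_rows(
  targets=[
    {"offset": [-0.5,-13,-19],"spin": -0.42},
    {"offset": [-0.5,-13,-19],"spin": -0.42},
    {"offset": [-0.5,-13,-19],"spin": -0.42},
    {"offset": [-0.5,-13,-19],"spin": -0.42},
    {"offset": [-0.5,-13,-19],"spin": -0.42},
    {"offset": [-0.5,-13,-19],"spin": -0.42},
    {"offset": [-0.5,-13,-19],"spin": -0.42},
    {"offset": [-0.5,-13,-19],"spin": -0.42},
  ],
  grip=0.5,
)

```text
time_s: 3.83
eef_pos: [563.3, -134.8, 135.9]
ee_rot: [-0.0, 0.981, -0.192, -0.0]
force: [0.0, -0.1, 0.2]
grip_width: 0.501
grip_force: 0.0
```

```bash
cat >> h.py <<'E'
Z={"pulley_c":13,"shackle_green_c":9,"shackle_yellow_c":9,"turnbuckle_c":8,"anchor_c":30}
def look(n,zm,thr=95,save=None):
    T,s=pose(); p,d=ctrl.capture("wrist"); c=ctrl.calibration("wrist"); V=T@c["mount"]
    yaw=np.degrees(np.arctan2(T[1,0],T[0,0])); print("tcp",T[:3,3].round(1),"yaw",yaw.round(2),"t",s["time_s"],"up",T[2,2].round(4))
    for r in ctrl.place_of("wrist",n)[:2]:
        w=ray(c,V,r["uv"],Z[n]); print(n,round(r["conf"],2),np.round(r["uv"]),w.round(1),"d",(w-T[:3,3])[:2].round(1))
    uv=px(c,V,T[:3,3]*[1,1,0]+[0,0,Z[n]])
    m=(p.max(-1)>thr).astype(np.uint8); k,l,st,ce=cv2.connectedComponentsWithStats(m)
    ok=[i for i in range(1,k) if 300<st[i,4]<40000]; i=min(ok,key=lambda i:np.hypot(*(ce[i]-uv)))
    cs,_=cv2.findContours((l==i).astype(np.uint8),cv2.RETR_EXTERNAL,cv2.CHAIN_APPROX_NONE); q=max(cs,key=len)[:,0]
    W=np.array([ray(c,V,a,zm)[:2] for a in q],np.float32); (x,y),sz,a=cv2.minAreaRect(W)
    C=np.cov(W.T); e,v=np.linalg.eigh(C); pa=np.degrees(np.arctan2(v[1,1],v[0,1]))%180
    print("rect",round(x,1),round(y,1),np.round(sz,1),"ang",round(a,1),"pca",pa.round(1),"d",(round(x-T[0,3],1),round(y-T[1,3],1)),"st",st[i])
    if save:
        cv2.drawContours(p,[q.reshape(-1,1,2)],-1,(255,0,255),1); cv2.circle(p,tuple(int(t) for t in uv),3,(0,255,255),1)
        cv2.imwrite(f"pics/{save}.png",cv2.cvtColor(p,cv2.COLOR_RGB2BGR))
E
python3 - <<'E'
from h import *
look("anchor_c",5,save="anc")
E
```

```text
tcp [ 563.3 -134.8  135.9] yaw -22.19 t 3.8333 up -1.0
anchor_c 0.65 [277. 198.] [ 564.2 -135.4   30. ] d [ 0.9 -0.6]
rect 562.9 -132.6 [52.  68.1] ang 68.3 pca 160.1 d (np.float64(-0.4), np.float64(2.2)) st [ 244  154   62   77 4082]
```

View pics/anc.png

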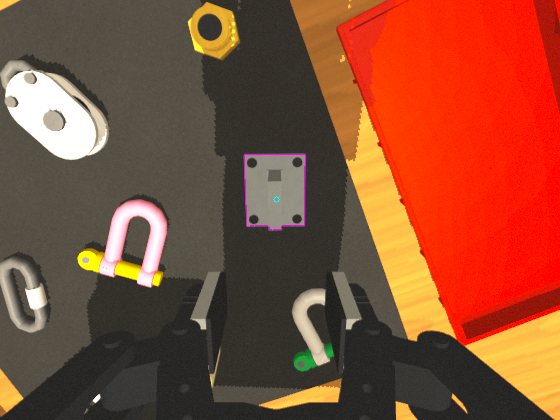

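The anchor at (275,190) is squared up between the fingers. I'll descend and grip the lug.

Emit:
send_rows(
  targets=[
    {"offset": [0,0.1,-4],"spin": 0},
    {"offset": [0,0.1,-8],"spin": 0},
    {"offset": [0,0.1,-10.5],"spin": 0},
    {"offset": [0,0.1,-12.2],"spin": 0},
    {"offset": [0,0.1,-12.2],"spin": 0},
  ],
)

```text
time_s: 4.35
eef_pos: [562.6, -132.2, 12.0]
ee_rot: [-0.0, 0.982, -0.191, -0.002]
force: [0.3, -1.0, -1.0]
grip_width: 0.5
grip_force: 0.0
```

Emit:
send_rows(
  targets=[
    {"offset": [0,0,0],"spin": 0},
    {"offset": [0,0,0],"spin": 0},
    {"offset": [0,0,0],"spin": 0},
    {"offset": [0,0,0],"spin": 0},
    {"offset": [0,0,0],"spin": 0},
    {"offset": [0,0,0],"spin": 0},
    {"offset": [0,0,0],"spin": 0},
  ],
  grip=0,
  squeeze=60,
)

```text
time_s: 4.93
eef_pos: [564.8, -134.5, 16.2]
ee_rot: [0.001, 0.981, -0.192, 0.002]
force: [-2.0, -1.8, 9.6]
grip_width: -0.0
grip_force: 4.7
```

```bash
python3 - <<'E'
from h import *
print(ctrl.sense())
p,d=ctrl.capture("wrist"); cv2.imwrite("pics/anc2.png",cv2.cvtColor(p[120:420,100:460],cv2.COLOR_RGB2BGR))
E
```

```text
{'time_s': 4.9333, 'joints': array([-4.35295965e-01,  6.23531366e-01,  1.52666220e+00, -4.37720644e-04,
        9.87105901e-01,  1.52181049e+00]), 'dq': array([ 0.00101358,  0.00069524, -0.00058346, -0.0007723 , -0.00029026,
        0.00122455]), 'tau': array([ 9.01847128e-01, -4.51737285e+01, -1.90230954e+01,  3.82000459e-01,
       -2.58895224e-01, -5.41800218e-04]), 'eef_pos': array([ 564.75114626, -134.49190622,   16.237194  ]), 'ee_rot': array([ 6.92260990e-04,  9.81424279e-01, -1.91837804e-01,  2.04011662e-03]), 'force': array([-1.96665135, -1.79837304,  9.57143637]), 'wrist_torque': array([-0.19804669,  0.28534684, -0.00613145]), 'grip_force': 4.704514489858411, 'grip_width': -0.0001231942059792867}
```

View pics/anc2.png

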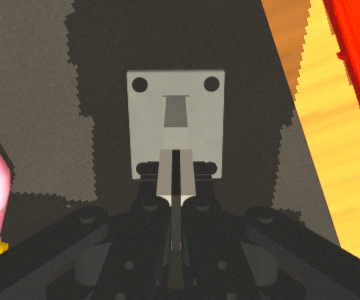

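```bash
python3 - <<'E'
from h import *
T,s=pose(); p,d=ctrl.capture("wrist"); c,V=cam("wrist"); W=cloud(c,V,d)
L=(W-T[:3,3])@T[:3,:3]  # tool coords
for r in (200,220,235,245,255,265,275,285,300,320,340,360):
    print(r,[tuple(int(x) for x in L[r,u]) for u in (240,258,264,270,276,282,288,295,310)])
p2,d2=ctrl.capture("scene"); cv2.imwrite("pics/sc2.png",cv2.cvtColor(cv2.resize(p2[120:260,120:300],None,fx=4,fy=4,interpolation=2),cv2.COLOR_RGB2BGR))
E
```

```text
200 [(27, -19, 7), (27, -10, 8), (27, -7, 8), (26, -3, 9), (26, 0, 9), (26, 2, 9), (27, 5, 8), (27, 9, 9), (26, 17, 9)]
220 [(16, -20, 8), (16, -10, 8), (16, -7, 6), (18, -3, 0), (19, 0, 0), (19, 2, 0), (16, 5, 7), (15, 9, 9), (16, 17, 8)]
235 [(7, -20, 8), (7, -10, 8), (8, -7, 6), (19, -3, -22), (18, 0, -20), (19, 1, -22), (8, 5, 5), (7, 9, 8), (7, 17, 8)]
245 [(1, -20, 9), (1, -10, 8), (19, -5, -33), (19, -3, -33), (19, 0, -33), (19, 1, -34), (2, 5, 6), (1, 9, 8), (0, 18, 10)]
255 [(-4, -20, 9), (-4, -10, 9), (14, -5, -34), (15, -3, -35), (15, 0, -34), (15, 1, -34), (-3, 5, 6), (-4, 9, 9), (-4, 18, 8)]
265 [(-11, -20, 9), (-10, -10, 9), (10, -5, -34), (10, -3, -34), (10, 0, -34), (10, 1, -34), (-9, 5, 6), (-10, 9, 9), (-10, 18, 8)]
275 [(-16, -20, 8), (-16, -10, 8), (10, -5, -43), (10, -3, -44), (10, 0, -43), (11, 1, -45), (10, 4, -43), (-17, 10, 9), (-16, 18, 9)]
285 [(-23, -21, 8), (6, -8, -45), (11, -5, -53), (10, -3, -52), (10, 0, -52), (11, 1, -53), (10, 3, -52), (6, 6, -44), (-22, 18, 8)]
300 [(6, -14, -55), (11, -7, -63), (10, -5, -63), (10, -2, -62), (11, 0, -64), (10, 1, -63), (10, 3, -63), (6, 6, -56), (6, 11, -55)]
320 [(11, -12, -76), (11, -6, -77), (11, -4, -76), (8, -2, -72), (8, 0, -72), (8, 1, -71), (11, 2, -77), (12, 5, -78), (10, 10, -75)]
340 [(11, -11, -87), (11, -6, -87), (11, -4, -86), (6, -2, -79), (0, 0, -72), (6, 1, -80), (11, 2, -87), (11, 4, -86), (11, 9, -86)]
360 [(16, -9, -101), (16, -5, -101), (9, -4, -93), (0, -2, -81), (-6, 0, -73), (0, 1, -82), (11, 2, -95), (16, 3, -101), (16, 7, -101)]
```

View pics/sc2.png

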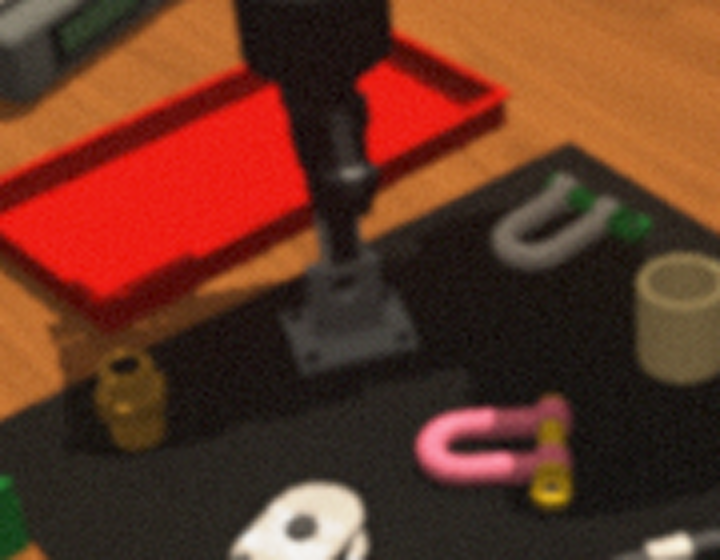

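The fingers shut on top of the lug: the depth puts their tips about 34 mm behind the reported TCP. I'll lift and measure the fingertips in the tool frame.

Emit:
send_rows(
  targets=[
    {"offset": [0,0,4],"spin": 0},
    {"offset": [0,0,8],"spin": 0},
    {"offset": [0,0,10],"spin": 0},
    {"offset": [0,0,10],"spin": 0},
  ],
)

```text
time_s: 5.42
eef_pos: [565.9, -134.6, 119.9]
ee_rot: [0.001, 0.981, -0.192, 0.005]
force: [0.2, 0.2, 0.2]
grip_width: 0.001
grip_force: 0.0
```

```bash
cat > tips.py <<'E'
from h import *
T,s=pose(); print(T[:3,3],s["grip_width"],s["force"].round(1)); p,d=ctrl.capture("wrist"); c,V=cam("wrist"); W=cloud(c,V,d)
L=(W-T[:3,3])@T[:3,:3]
m=(L[...,2]<5)&(L[...,2]>-70)&(abs(L[...,1])<60)&(abs(L[...,0])<25)&(d>0)
for sgn in (-1,1):
    Q=L[m&(L[...,1]*sgn>0)]; k=np.argsort(-Q[:,2])[:40]; print(sgn,len(Q),Q[k].mean(0).round(1),"max z",np.sort(Q[:,2])[-5:].round(1))
print("ground",np.median(W[(L[...,2]>30)&(abs(L[...,1])<80)&(abs(L[...,0])<80)],0))
cv2.imwrite("pics/tips_%d.png"%(s["time_s"]*100),cv2.cvtColor(p,cv2.COLOR_RGB2BGR))
E
python3 tips.py; ls pics
```

```text
[ 565.92465462 -134.58292689  119.93876928] 0.0007187966566329043 [0.2 0.2 0.2]
-1 1940 [  9.3  -3.9 -36.1] max z [-34.5 -34.5 -34.3 -34.  -33.3]
1 1414 [  9.3   2.9 -36.5] max z [-35.  -35.  -34.8 -34.6 -34.4]
ground [ 577.71424801 -138.99633667   -0.73312714]
anc.png
anc2.png
crop.png
sc2.png
scene0.png
tips_541.png
top0.png
top0b.png
w0.png
w1.png
```

The tips really sit 34 mm behind the reported TCP. This agrees with the contact, since they stopped on the lug top at about 50 mm. I'll reopen and go deeper, in checked steps.

Emit:
send_rows(
  targets=[
    {"offset": [0,0,0],"spin": 0},
    {"offset": [0,0,0],"spin": 0},
    {"offset": [0,0,0],"spin": 0},
    {"offset": [0,0,0],"spin": 0},
  ],
  grip=0.4,
)

```text
time_s: 5.8
eef_pos: [563.1, -133.5, 112.9]
ee_rot: [-0.0, 0.981, -0.192, -0.001]
force: [-0.3, -0.4, -0.3]
grip_width: 0.399
grip_force: 0.0
```

```bash
python3 - <<'E'
from h import *
look("anchor_c",5)
E
python3 tips.py
```

```text
tcp [ 563.1 -133.5  112.9] yaw -22.13 t 5.8 up -1.0
anchor_c 0.68 [277. 206.] [ 564.8 -134.3   30. ] d [ 1.7 -0.8]
rect 562.3 -132.6 [52.1 69.5] ang 68.5 pca 158.1 d (np.float64(-0.7), np.float64(1.0)) st [ 243  157   67   84 4768]
[ 563.23845703 -133.63146444  113.24343721] 0.4028180901657184 [-0.2 -1.4 -0.1]
-1 1814 [  0.7 -18.6 -37.9] max z [-36.4 -36.3 -36.3 -35.7 -34.8]
1 1808 [  1.5  16.6 -38. ] max z [-36.5 -36.5 -36.  -35.9 -35.8]
ground [ 575.037562   -137.39292373    2.49392879]
```

Emit:
send_rows(
  targets=[
    {"offset": [0,0,-4],"spin": 0},
    {"offset": [0,0,-8],"spin": 0},
    {"offset": [0,0,-11.5],"spin": 0},
    {"offset": [0,0,-13],"spin": 0},
    {"offset": [0,0,-13.4],"spin": 0},
    {"offset": [0,0,-13.4],"spin": 0},
  ],
)

```text
time_s: 6.45
eef_pos: [563.1, -133.6, -20.9]
ee_rot: [-0.0, 0.981, -0.192, -0.001]
force: [0.3, -0.2, 0.3]
grip_width: 0.402
grip_force: 0.0
```

Emit:
send_rows(
  targets=[
    {"offset": [0,0,0],"spin": 0},
    {"offset": [0,0,0],"spin": 0},
    {"offset": [0,0,0],"spin": 0},
    {"offset": [0,0,0],"spin": 0},
    {"offset": [0,0,0],"spin": 0},
  ],
  grip=0,
  squeeze=60,
)

```text
time_s: 6.87
eef_pos: [564.5, -134.1, -18.4]
ee_rot: [0.0, 0.981, -0.192, 0.002]
force: [-0.7, -0.2, 6.8]
grip_width: 0.105
grip_force: 59.2
```

Anchor held. Lift and carry it to the red tray, far end.

Emit:
send_rows(
  targets=[
    {"offset": [0,0,4],"spin": 0},
    {"offset": [0,-1,8],"spin": 0.1},
    {"offset": [1.5,-4.5,9],"spin": 0.2},
    {"offset": [3,-8.5,9],"spin": 0.3},
    {"offset": [5,-12.5,9],"spin": 0.4},
    {"offset": [6,-15.5,9],"spin": 0.45},
    {"offset": [6,-16.8,9],"spin": 0.45},
    {"offset": [6,-16.8,8],"spin": 0.45},
  ],
)

```text
time_s: 7.53
eef_pos: [623.7, -305.5, 61.1]
ee_rot: [0.001, 1.0, 0.03, 0.001]
force: [0.4, 0.5, -1.9]
grip_width: 0.106
grip_force: 59.1
```

```bash
python3 - <<'E'
from h import *
T,s=pose(); print(T[:3,3].round(1),np.degrees(np.arctan2(T[1,0],T[0,0])),s["grip_width"],s["time_s"])
p,d=ctrl.capture("wrist"); c=ctrl.calibration("wrist");V=T@c["mount"]
print([(r["conf"],ray(c,V,r["uv"],3).round(1)) for r in ctrl.place_of("wrist","red_tray_in")[:2]])
p,d=ctrl.capture("top"); c,V=cam("top"); h=cv2.cvtColor(p,cv2.COLOR_RGB2HSV)
# tray edges at rim in start image instead
p=cv2.cvtColor(cv2.imread("pics/top0.png"),cv2.COLOR_BGR2HSV)
for n,m in {"red":((p[...,0]<5)|(p[...,0]>174))&(p[...,1]>205)&(p[...,2]>90),"blue":(abs(p[...,0].astype(int)-110)<12)&(p[...,1]>150)}.items():
    m=cv2.morphologyEx(m.astype(np.uint8),cv2.MORPH_OPEN,np.ones((5,5))); k,l,st,_=cv2.connectedComponentsWithStats(m); i=1+st[1:,4].argmax()
    cs,_=cv2.findContours((l==i).astype(np.uint8),cv2.RETR_EXTERNAL,cv2.CHAIN_APPROX_NONE)
    print(n,cv2.minAreaRect(np.array([ray(c,V,a,25)[:2] for a in max(cs,key=len)[:,0]],np.float32)))
E
```

```text
[ 623.7 -305.5   61.1] 3.458418100764346 0.10624537540725595 7.5333
[]Traceback (most recent call last):
  File "<stdin>", line 9, in <module>
ValueError: attempt to get argmax of an empty sequence
```

```bash
python3 - <<'E'
from h import *
c,V=cam("top"); p=cv2.imread("pics/top0.png").astype(int); b,g,r=p[...,0],p[...,1],p[...,2]
for n,m in {"red":(r>90)&(r>4*g),"blue":(b>70)&(b>2.5*r)}.items():
    m=cv2.morphologyEx(m.astype(np.uint8),cv2.MORPH_OPEN,np.ones((3,3))); k,l,st,_=cv2.connectedComponentsWithStats(m); i=1+st[1:,4].argmax()
    cs,_=cv2.findContours((l==i).astype(np.uint8),cv2.RETR_EXTERNAL,cv2.CHAIN_APPROX_NONE)
    print(n,st[i],cv2.minAreaRect(np.array([ray(c,V,a,22)[:2] for a in max(cs,key=len)[:,0]],np.float32)))
print(ctrl.sense()["eef_pos"])
E
```

```text
Traceback (most recent call last):
ValueError: attempt to get argmax of an empty sequence
```

```bash
python3 - <<'E'
from h import *
c,V=cam("top"); p=cv2.imread("pics/top0.png"); print(p[185,390],p[185,145])
for n,s in {"red":(390,185),"blue":(145,185)}.items():
    m=(np.abs(p.astype(int)-p[s[1],s[0]]).sum(-1)<130).astype(np.uint8); k,l=cv2.connectedComponents(m)
    q=max(cv2.findContours((l==l[s[1],s[0]]).astype(np.uint8),cv2.RETR_EXTERNAL,cv2.CHAIN_APPROX_NONE)[0],key=len)[:,0]
    print(n,cv2.minAreaRect(np.array([ray(c,V,a,10)[:2] for a in q],np.float32)))
print(ctrl.sense()["eef_pos"])
E
```

```text
[ 64  74 242] [224 130  74]
red ((642.6390991210938, -408.39544677734375), (487.0419921875, 573.4713134765625), 49.67222595214844)
blue ((526.7034912109375, 319.4526672363281), (303.7248840332031, 151.92469787597656), 0.9902610182762146)
[ 622.67839982 -300.17556456   58.67272137]
```

Emit:
send_rows(
  targets=[
    {"offset": [0,0,-3],"spin": 0},
    {"offset": [0,0,-5.5],"spin": 0},
    {"offset": [0,0,-7],"spin": 0},
    {"offset": [0,0,-7.5],"spin": 0},
    {"offset": [0,0,-7.7],"spin": 0},
    {"offset": [0,0,-7.7],"spin": 0},
  ],
)

```text
time_s: 8.18
eef_pos: [623.9, -301.2, -16.1]
ee_rot: [0.0, 0.999, 0.032, 0.0]
force: [0.8, -0.2, -1.7]
grip_width: 0.107
grip_force: 59.1
```

Emit:
send_rows(
  targets=[
    {"offset": [0,0,-0.2],"spin": 0},
    {"offset": [0,0,-0.3],"spin": 0},
  ],
)

```text
time_s: 8.35
eef_pos: [624.2, -302.0, -18.4]
ee_rot: [0.001, 0.999, 0.032, 0.001]
force: [-4.4, 3.1, 14.6]
grip_width: 0.108
grip_force: 61.2
```

Contact at 14.6 N. Release, and retreat upward.

Emit:
send_rows(
  targets=[
    {"offset": [0,0,0.1],"spin": 0},
    {"offset": [0,0,0.1],"spin": 0},
    {"offset": [0,0,0.1],"spin": 0},
    {"offset": [0,0,0.1],"spin": 0},
    {"offset": [0,0,3],"spin": 0},
    {"offset": [0,0,7],"spin": 0},
    {"offset": [0,0,10],"spin": 0},
    {"offset": [-2,2,14],"spin": 0},
  ],
  grip=0.5,
)

```text
time_s: 9.02
eef_pos: [607.0, -286.5, 114.5]
ee_rot: [0.0, 1.0, 0.031, 0.0]
force: [0.4, -0.4, -0.1]
grip_width: 0.502
grip_force: 0.0
```

```bash
python3 - <<'E'
from h import *
T,s=pose(); print(T[:3,3].round(1),s["grip_width"],s["joints"].round(2))
p,d=ctrl.capture("wrist"); c=ctrl.calibration("wrist");V=T@c["mount"]
for n,z in (("red_tray_in",3),("anchor_c",33)): print(n,[(round(r["conf"],2),ray(c,V,r["uv"],z).round(1)) for r in ctrl.place_of("wrist",n)[:2]])
cv2.imwrite("pics/red1.png",cv2.cvtColor(p,cv2.COLOR_RGB2BGR))
E
```

```text
[ 607.  -286.5  114.5] 0.5024807933041922 [-0.61  0.7   1.1  -0.    1.33  0.89]
red_tray_in [(0.95, array([ 520.1, -305.1,    3. ]))]
anchor_c [(0.73, array([ 625.5, -300. ,   33. ]))]
```

View pics/red1.png

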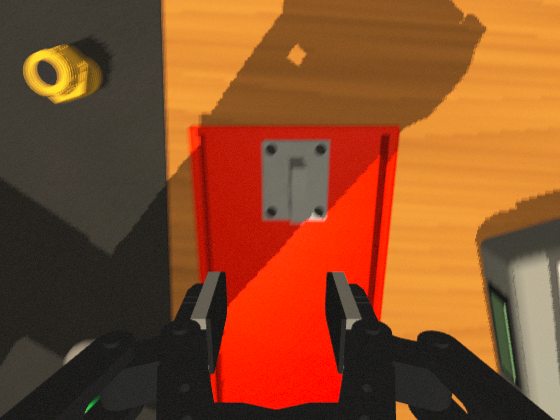

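Anchor flat in the red tray at (295,182). On to the pulley.

Emit:
send_rows(
  targets=[
    {"offset": [8.2,28.6,1],"spin": 0.2},
    {"offset": [8.2,28.6,1],"spin": 0.2},
    {"offset": [8.2,28.6,1],"spin": 0.2},
    {"offset": [8.2,28.6,1],"spin": 0.2},
    {"offset": [8.2,28.6,1],"spin": 0.2},
    {"offset": [8.2,28.6,1],"spin": 0.2},
    {"offset": [8.2,28.6,1],"spin": 0.2},
    {"offset": [8.2,28.6,1],"spin": 0.2},
  ],
  grip=0.8,
)

```text
time_s: 9.83
eef_pos: [689.0, 8.0, 122.5]
ee_rot: [-0.001, 0.991, 0.134, -0.001]
force: [-0.0, 0.2, -0.1]
grip_width: 0.797
grip_force: 0.0
```

Emit:
send_rows(
  targets=[
    {"offset": [0,0,0],"spin": 0},
    {"offset": [0,0,0],"spin": 0},
  ],
)

```text
time_s: 10.0
eef_pos: [688.1, 0.8, 122.6]
ee_rot: [-0.0, 0.991, 0.132, -0.001]
force: [-0.7, 0.1, 0.5]
grip_width: 0.798
grip_force: 0.0
```

```bash
python3 - <<'E'
from h import *
look("pulley_c",24,130,save="pul")
E
```

```text
tcp [688.1   0.8 122.6] yaw 15.13 t 10.0 up -1.0
pulley_c 0.86 [278. 204.] [684.7  -1.   13. ] d [-3.5 -1.8]
rect 686.6 -1.0 [71.7 44.2] ang 21.5 pca 15.7 d (np.float64(-1.5), np.float64(-1.8)) st [ 249  160   60   88 3782]
```

View pics/pul.png

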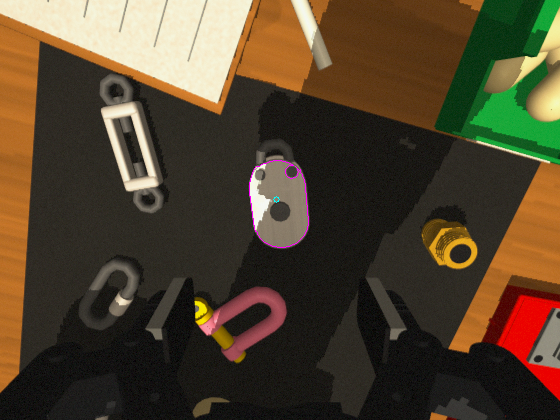

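Pulley at (280,205); its outline measures 71.7x44.2 mm as specified, yaw about 21°. Descend and grip.

Emit:
send_rows(
  targets=[
    {"offset": [-0.2,-0.2,-4],"spin": 0.1},
    {"offset": [-0.2,-0.2,-8],"spin": 0.1},
    {"offset": [-0.2,-0.2,-12],"spin": 0.1},
    {"offset": [-0.2,-0.2,-14.3],"spin": 0.1},
    {"offset": [-0.2,-0.2,-15.2],"spin": 0.1},
    {"offset": [-0.2,-0.2,-15.3],"spin": 0.1},
  ],
)

```text
time_s: 10.6
eef_pos: [685.3, -2.0, -31.1]
ee_rot: [-0.001, 0.984, 0.18, -0.002]
force: [0.4, 0.3, 0.5]
grip_width: 0.798
grip_force: 0.0
```

Emit:
send_rows(
  targets=[
    {"offset": [0,0,0],"spin": 0},
    {"offset": [0,0,0],"spin": 0},
    {"offset": [0,0,0],"spin": 0},
    {"offset": [0,0,0],"spin": 0},
    {"offset": [0,0,0],"spin": 0},
  ],
  grip=0,
  squeeze=60,
)

```text
time_s: 11.02
eef_pos: [688.0, -1.4, -26.3]
ee_rot: [0.001, 0.984, 0.181, 0.002]
force: [-1.6, -1.6, 6.1]
grip_width: 0.496
grip_force: 61.5
```

Emit:
send_rows(
  targets=[
    {"offset": [0,0,4],"spin": 0},
    {"offset": [-1,-2,8],"spin": -0.1},
    {"offset": [-17,-31,9],"spin": -0.3},
    {"offset": [-17,-31,9],"spin": -0.3},
    {"offset": [-17,-31,9],"spin": -0.3},
    {"offset": [-17,-31,9],"spin": -0.3},
    {"offset": [-17,-31,9],"spin": -0.3},
    {"offset": [-17,-31,9],"spin": -0.3},
  ],
)

```text
time_s: 11.68
eef_pos: [555.5, -239.1, 58.2]
ee_rot: [0.0, 0.999, 0.032, 0.0]
force: [0.8, -0.3, -3.4]
grip_width: 0.495
grip_force: 62.9
```

Emit:
send_rows(
  targets=[
    {"offset": [-6,-11,0],"spin": -0.01},
    {"offset": [-6,-11,0],"spin": -0.01},
    {"offset": [-6,-11,0],"spin": -0.01},
    {"offset": [-6,-11,0],"spin": -0.01},
  ],
)

```text
time_s: 12.02
eef_pos: [493.2, -354.1, 58.2]
ee_rot: [0.001, 1.0, 0.024, 0.0]
force: [0.4, 0.2, -3.7]
grip_width: 0.496
grip_force: 63.0
```

Emit:
send_rows(
  targets=[
    {"offset": [2.7,4.9,0],"spin": 0.015},
    {"offset": [2.7,4.9,0],"spin": 0.015},
    {"offset": [2.7,4.9,-1],"spin": 0.015},
    {"offset": [2.7,4.9,-2],"spin": 0.015},
  ],
)

```text
time_s: 12.35
eef_pos: [524.4, -298.2, 37.8]
ee_rot: [0.001, 0.999, 0.035, 0.001]
force: [0.0, 0.6, -3.9]
grip_width: 0.494
grip_force: 63.0
```

Emit:
send_rows(
  targets=[
    {"offset": [-0.3,0,-3],"spin": 0},
    {"offset": [-0.3,0,-5],"spin": 0},
    {"offset": [-0.3,0,-5.8],"spin": 0},
    {"offset": [-0.3,0,-5.8],"spin": 0},
  ],
)

```text
time_s: 12.68
eef_pos: [519.4, -298.2, -22.7]
ee_rot: [-0.001, 0.999, 0.034, -0.002]
force: [0.3, 0.5, -3.2]
grip_width: 0.494
grip_force: 63.0
```

Emit:
send_rows(
  targets=[
    {"offset": [0,-0.8,0],"spin": 0},
    {"offset": [0,-0.8,-0.3],"spin": 0},
    {"offset": [0,-0.8,-0.5],"spin": 0},
    {"offset": [0,-0.8,-0.5],"spin": 0},
  ],
)

```text
time_s: 13.02
eef_pos: [520.8, -307.0, -25.2]
ee_rot: [0.0, 0.999, 0.034, 0.0]
force: [1.1, 0.2, -4.2]
grip_width: 0.496
grip_force: 63.0
```

Emit:
send_rows(
  targets=[
    {"offset": [0,0,-0.2],"spin": 0},
    {"offset": [0,0,-0.3],"spin": 0},
  ],
)

```text
time_s: 13.18
eef_pos: [521.0, -307.0, -26.4]
ee_rot: [0.001, 0.999, 0.035, 0.0]
force: [-10.0, 6.2, 21.6]
grip_width: 0.498
grip_force: 65.3
```

Floor contact. Release and go to the green shackle.

Emit:
send_rows(
  targets=[
    {"offset": [0,0,0.1],"spin": 0},
    {"offset": [0,0,0.1],"spin": 0},
    {"offset": [0,0,0.1],"spin": 0},
    {"offset": [0,0,0.1],"spin": 0},
    {"offset": [0,0,3],"spin": 0},
    {"offset": [0,0,7],"spin": 0},
    {"offset": [0,0,11],"spin": -0.05},
    {"offset": [-1,2,14],"spin": -0.1},
  ],
  grip=0.72,
)

```text
time_s: 13.85
eef_pos: [511.9, -289.2, 114.7]
ee_rot: [0.002, 1.0, -0.018, 0.002]
force: [1.0, -0.9, 0.4]
grip_width: 0.718
grip_force: 0.0
```

Emit:
send_rows(
  targets=[
    {"offset": [-7.7,15.7,0],"spin": 0},
    {"offset": [-7.7,15.7,0],"spin": 0},
    {"offset": [-7.7,15.7,0],"spin": 0},
    {"offset": [-7.7,15.7,0],"spin": 0},
    {"offset": [-7.7,15.7,0],"spin": 0},
    {"offset": [-7.7,15.7,0],"spin": 0},
  ],
  grip=0.85,
)

```text
time_s: 14.35
eef_pos: [433.0, -127.7, 111.9]
ee_rot: [-0.0, 1.0, -0.014, 0.0]
force: [0.6, -1.0, -0.1]
grip_width: 0.85
grip_force: 0.0
```

```bash
python3 - <<'E'
from h import *
look("shackle_green_c",9,95,save="grn")
E
```

```text
tcp [ 433.  -127.7  111.9] yaw -1.65 t 14.35 up -1.0
shackle_green_c 0.84 [277. 212.] [ 424.  -127.3    9. ] d [-9.   0.4]
rect 425.1 -120.3 [79.7 76.5] ang 3.9 pca 163.3 d (np.float64(-7.9), np.float64(7.4)) st [ 226  161   93   99 4535]
```

View pics/grn.png

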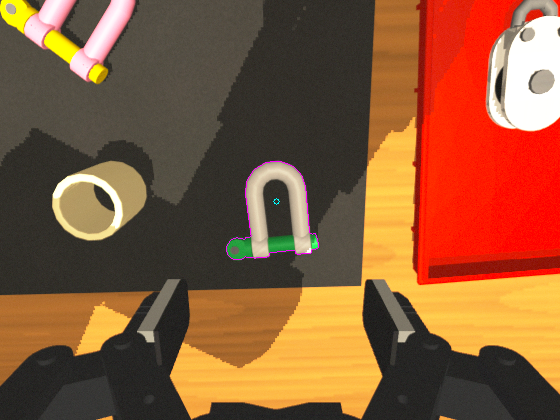

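```bash
sed -i 's/(abs(L\[...,0\])<25)/(abs(L[...,0])<30)/' tips.py; python3 tips.py
```

```text
[ 434.38299113 -130.24548478  111.84687435] 0.8455138463421185 [-1.1 -0.2 -0.1]
-1 1980 [ -0.2 -37.  -44.2] max z [-43.3 -43.2 -43.1 -42.9 -42.8]
1 1981 [  0.1  35.6 -44.2] max z [-43.4 -43.4 -43.3 -43.  -42.9]
ground [ 444.95784586 -130.04672501    2.15598063]
```

Emit:
send_rows(
  targets=[
    {"offset": [-0.8,0,-4],"spin": 0.09},
    {"offset": [-0.8,0,-8],"spin": 0.09},
    {"offset": [-0.8,0,-12],"spin": 0.09},
    {"offset": [-0.8,0,-14],"spin": 0.09},
    {"offset": [-0.8,0,-14.6],"spin": 0.09},
    {"offset": [-0.8,0,-14.6],"spin": 0.09},
  ],
)

```text
time_s: 15.0
eef_pos: [425.5, -130.2, -35.7]
ee_rot: [-0.001, 1.0, 0.029, -0.001]
force: [-0.2, -0.4, 1.1]
grip_width: 0.847
grip_force: 0.0
```

Emit:
send_rows(
  targets=[
    {"offset": [0,0,0],"spin": 0},
    {"offset": [0,0,0],"spin": 0},
    {"offset": [0,0,0],"spin": 0},
    {"offset": [0,0,0],"spin": 0},
    {"offset": [0,0,0],"spin": 0},
  ],
  grip=0,
  squeeze=60,
)

```text
time_s: 15.42
eef_pos: [426.9, -130.6, -32.7]
ee_rot: [0.001, 1.0, 0.029, 0.001]
force: [-3.0, -0.8, 7.6]
grip_width: 0.531
grip_force: 60.1
```

Emit:
send_rows(
  targets=[
    {"offset": [0,0,4],"spin": 0},
    {"offset": [0,-1,7.5],"spin": 0},
    {"offset": [0,-5,8],"spin": 0},
    {"offset": [0,-9,8],"spin": 0},
    {"offset": [0,-13,8],"spin": 0},
    {"offset": [0,-17,8],"spin": 0},
    {"offset": [0,-19,8],"spin": 0},
    {"offset": [0,-19,7],"spin": 0},
  ],
)

```text
time_s: 16.08
eef_pos: [426.4, -325.0, 38.0]
ee_rot: [0.003, 1.0, 0.028, 0.002]
force: [-0.5, 0.5, -2.1]
grip_width: 0.534
grip_force: 64.4
```

Emit:
send_rows(
  targets=[
    {"offset": [0,0,-2],"spin": 0},
    {"offset": [0,0,-4],"spin": 0},
    {"offset": [0,0,-5.5],"spin": 0},
    {"offset": [0,0,-6.2],"spin": 0},
    {"offset": [0,0,-6.4],"spin": 0},
    {"offset": [0,0,-6.4],"spin": 0},
  ],
)

```text
time_s: 16.58
eef_pos: [425.9, -319.5, -28.1]
ee_rot: [0.0, 1.0, 0.03, 0.0]
force: [-0.3, 0.5, -2.9]
grip_width: 0.53
grip_force: 64.3
```

Emit:
send_rows(
  targets=[
    {"offset": [0,0,-0.2],"spin": 0},
    {"offset": [0,0,-0.4],"spin": 0},
    {"offset": [0,0,-0.4],"spin": 0},
  ],
)

```text
time_s: 16.83
eef_pos: [425.9, -319.7, -32.2]
ee_rot: [0.0, 1.0, 0.029, 0.0]
force: [-1.3, -0.3, -2.7]
grip_width: 0.53
grip_force: 64.3
```

Emit:
send_rows(
  targets=[
    {"offset": [0,0,-0.2],"spin": 0},
    {"offset": [0,0,-0.3],"spin": 0},
  ],
)

```text
time_s: 17.0
eef_pos: [426.1, -320.0, -32.9]
ee_rot: [0.0, 1.0, 0.03, 0.0]
force: [-11.3, 9.4, 36.9]
grip_width: 0.532
grip_force: 68.0
```

Emit:
send_rows(
  targets=[
    {"offset": [0,0,0.2],"spin": 0},
    {"offset": [0,0,0.2],"spin": 0},
    {"offset": [0,0,0.2],"spin": 0},
    {"offset": [0,0,0.2],"spin": 0},
    {"offset": [0,0,3],"spin": 0},
    {"offset": [0,0,7],"spin": 0},
    {"offset": [0,0,11],"spin": 0},
    {"offset": [0,2,14.6],"spin": 0.05},
  ],
  grip=0.72,
)

```text
time_s: 17.67
eef_pos: [425.8, -301.7, 112.7]
ee_rot: [0.001, 0.999, 0.053, 0.001]
force: [0.8, -0.9, 0.5]
grip_width: 0.717
grip_force: 0.0
```

Emit:
send_rows(
  targets=[
    {"offset": [0,33,0],"spin": 0.24},
    {"offset": [0,33,0],"spin": 0.24},
    {"offset": [0,33,0],"spin": 0.24},
    {"offset": [0,33,0],"spin": 0.24},
    {"offset": [0,33,0],"spin": 0.24},
    {"offset": [0,33,0],"spin": 0.24},
    {"offset": [0,33,0],"spin": 0.24},
    {"offset": [0,33,0],"spin": 0.24},
  ],
  grip=0.85,
)

```text
time_s: 18.33
eef_pos: [425.3, 32.5, 110.6]
ee_rot: [0.0, 0.985, 0.174, 0.0]
force: [0.7, 0.2, 0.4]
grip_width: 0.851
grip_force: 0.0
```

Emit:
send_rows(
  targets=[
    {"offset": [0,11.1,0],"spin": 0},
    {"offset": [0,11.1,0],"spin": 0},
    {"offset": [0,11.1,0],"spin": 0},
    {"offset": [0,11.1,0],"spin": 0},
    {"offset": [0,11.1,0],"spin": 0},
  ],
)

```text
time_s: 18.75
eef_pos: [425.5, 142.2, 110.3]
ee_rot: [0.0, 0.985, 0.175, -0.0]
force: [-0.3, -0.9, -1.0]
grip_width: 0.845
grip_force: 0.0
```

```bash
python3 - <<'E'
from h import *
look("shackle_yellow_c",9,95,save="yel")
E
```

```text
tcp [425.5 142.2 110.3] yaw 20.15 t 18.75 up -1.0
shackle_yellow_c 0.95 [288. 196.] [433. 136.   9.] d [ 7.5 -6.3]
shackle_yellow_c 0.81 [537.  87.] [570.8  -3.2   9. ] d [ 145.3 -145.4]
rect 436.6 126.8 [77.8 76.2] ang 20.2 pca 172.1 d (np.float64(11.1), np.float64(-15.4)) st [ 251  146  101   97 5032]
```

View pics/yel.png

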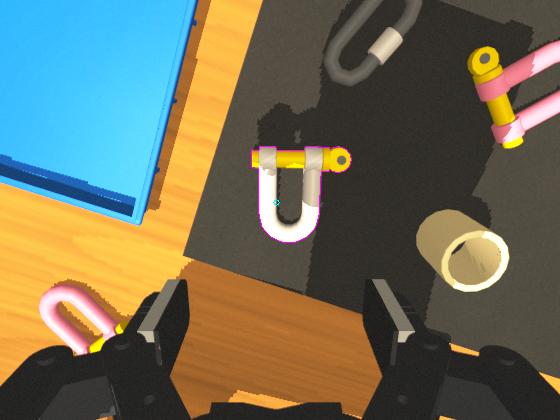

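Grey/yellow-pin shackle at (288,196), squared up (rect angle 20.2° against tool 20.15°). Grip it.

Emit:
send_rows(
  targets=[
    {"offset": [0.8,-0.7,-4],"spin": 0},
    {"offset": [0.8,-0.7,-8],"spin": 0},
    {"offset": [0.8,-0.7,-12],"spin": 0},
    {"offset": [0.8,-0.7,-14],"spin": 0},
    {"offset": [0.8,-0.7,-14.5],"spin": 0},
    {"offset": [0.8,-0.7,-14.5],"spin": 0},
  ],
)

```text
time_s: 19.35
eef_pos: [433.3, 133.4, -35.2]
ee_rot: [-0.0, 0.985, 0.173, -0.001]
force: [-0.6, -0.0, 0.3]
grip_width: 0.849
grip_force: 0.0
```

Emit:
send_rows(
  targets=[
    {"offset": [0,0,0],"spin": 0},
    {"offset": [0,0,0],"spin": 0},
    {"offset": [0,0,0],"spin": 0},
    {"offset": [0,0,0],"spin": 0},
    {"offset": [0,0,0],"spin": 0},
  ],
  grip=0,
  squeeze=60,
)

```text
time_s: 19.77
eef_pos: [435.2, 134.0, -32.5]
ee_rot: [0.001, 0.985, 0.174, 0.002]
force: [-2.1, -4.2, 8.5]
grip_width: 0.533
grip_force: 59.9
```

Emit:
send_rows(
  targets=[
    {"offset": [0,0,4],"spin": 0},
    {"offset": [0,1,7.5],"spin": -0.08},
    {"offset": [0.5,5,8],"spin": -0.18},
    {"offset": [1,9,8],"spin": -0.28},
    {"offset": [1.5,13,8],"spin": -0.33},
    {"offset": [1.5,17,8],"spin": -0.33},
    {"offset": [1.5,18.7,8],"spin": -0.33},
    {"offset": [1.5,18.7,8],"spin": -0.33},
  ],
)

```text
time_s: 20.43
eef_pos: [448.4, 324.8, 46.5]
ee_rot: [-0.001, 1.0, 0.011, 0.001]
force: [-0.2, 0.2, -2.9]
grip_width: 0.535
grip_force: 64.0
```

```bash
python3 - <<'E'
from h import *
T,s=pose(); print(T[:3,3].round(1),np.degrees(np.arctan2(T[1,0],T[0,0])),s["grip_width"])
p,d=ctrl.capture("wrist"); c=ctrl.calibration("wrist");V=T@c["mount"]
print([(r["conf"],ray(c,V,r["uv"],3).round(1)) for r in ctrl.place_of("wrist","blue_tray_in")[:2]])
E
```

```text
[448.4 324.8  46.5] 1.300140296808259 0.5353386957618631
[(0.78, array([527.6, 315.6,   3. ]))]
```

Emit:
send_rows(
  targets=[
    {"offset": [0,0,-3],"spin": 0},
    {"offset": [0,0,-5.5],"spin": 0},
    {"offset": [0,0,-7],"spin": 0},
    {"offset": [0,0,-7.5],"spin": 0},
    {"offset": [0,0,-7.6],"spin": 0},
    {"offset": [0,0,-7.6],"spin": 0},
  ],
)

```text
time_s: 21.03
eef_pos: [449.4, 320.9, -29.6]
ee_rot: [-0.0, 1.0, 0.009, 0.001]
force: [0.3, 0.9, -2.0]
grip_width: 0.53
grip_force: 64.0
```

Emit:
send_rows(
  targets=[
    {"offset": [0,0,-0.1],"spin": 0},
    {"offset": [0,0,-0.2],"spin": 0},
  ],
)

```text
time_s: 21.2
eef_pos: [449.5, 321.5, -31.4]
ee_rot: [-0.0, 1.0, 0.009, 0.001]
force: [-0.0, -0.8, -2.3]
grip_width: 0.534
grip_force: 64.0
```

Emit:
send_rows(
  targets=[
    {"offset": [0,0,-0.1],"spin": 0},
    {"offset": [0,0,-0.2],"spin": 0},
  ],
)

```text
time_s: 21.37
eef_pos: [449.3, 321.6, -32.6]
ee_rot: [-0.0, 1.0, 0.01, 0.001]
force: [-8.3, -5.3, 24.3]
grip_width: 0.536
grip_force: 66.5
```

Emit:
send_rows(
  targets=[
    {"offset": [0,0,0.1],"spin": 0},
    {"offset": [0,0,0.1],"spin": 0},
    {"offset": [0,0,0.1],"spin": 0},
    {"offset": [0,0,0.1],"spin": 0},
    {"offset": [0,0,3],"spin": 0},
    {"offset": [0,0,7],"spin": 0},
    {"offset": [0,0,11],"spin": 0},
    {"offset": [2,-2,14.6],"spin": 0.1},
  ],
  grip=0.72,
)

```text
time_s: 22.03
eef_pos: [465.2, 305.2, 111.0]
ee_rot: [-0.001, 0.998, 0.061, 0.0]
force: [0.6, 1.3, -0.5]
grip_width: 0.723
grip_force: 0.0
```

Emit:
send_rows(
  targets=[
    {"offset": [23,-18,0],"spin": 0.32},
    {"offset": [23,-18,0],"spin": 0.32},
    {"offset": [23,-18,0],"spin": 0.32},
    {"offset": [23,-18,0],"spin": 0.32},
    {"offset": [23,-18,0],"spin": 0.32},
    {"offset": [23,-18,0],"spin": 0.32},
    {"offset": [23,-18,0],"spin": 0.32},
    {"offset": [23,-18,0],"spin": 0.32},
  ],
  grip=0.6,
)

```text
time_s: 22.7
eef_pos: [700.7, 117.3, 106.5]
ee_rot: [0.001, 0.977, 0.215, 0.0]
force: [-0.8, 0.1, -0.3]
grip_width: 0.597
grip_force: 0.0
```

Emit:
send_rows(
  targets=[
    {"offset": [0,0,0],"spin": 0},
    {"offset": [0,0,0],"spin": 0},
  ],
)

```text
time_s: 22.87
eef_pos: [696.5, 123.5, 107.7]
ee_rot: [-0.0, 0.976, 0.218, -0.0]
force: [-0.4, 1.1, 0.2]
grip_width: 0.599
grip_force: 0.0
```

```bash
python3 - <<'E'
from h import *
look("turnbuckle_c",14,110,save="tur")
E
```

```text
tcp [696.5 123.5 107.7] yaw 25.14 t 22.8667 up -1.0
turnbuckle_c 0.57 [281. 202.] [698.5 120.5   8. ] d [ 2.1 -2.9]
rect 691.0 116.9 [80.7 27.6] ang 25.3 pca 21.3 d (np.float64(-5.5), np.float64(-6.6)) st [ 264  163   37  100 1848]
```

View pics/tur.png

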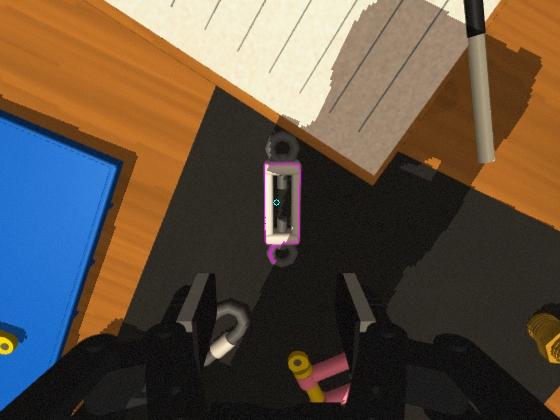

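Turnbuckle at (282,203), aligned at 25.3°. The quick link at (230,330) and the clipboard edge are both clear of the fingers. Grip it.

Emit:
send_rows(
  targets=[
    {"offset": [0.15,-0.3,-4],"spin": 0},
    {"offset": [0.15,-0.3,-8],"spin": 0},
    {"offset": [0.15,-0.3,-12],"spin": 0},
    {"offset": [0.15,-0.3,-13.6],"spin": 0},
    {"offset": [0.15,-0.3,-14],"spin": 0},
    {"offset": [0.15,-0.3,-14],"spin": 0},
  ],
  grip=0.5,
)

```text
time_s: 23.47
eef_pos: [697.4, 121.3, -32.3]
ee_rot: [-0.0, 0.976, 0.218, -0.001]
force: [-0.7, 0.0, 0.7]
grip_width: 0.5
grip_force: 0.0
```

Emit:
send_rows(
  targets=[
    {"offset": [0,0,0],"spin": 0},
    {"offset": [0,0,0],"spin": 0},
    {"offset": [0,0,0],"spin": 0},
    {"offset": [0,0,0],"spin": 0},
    {"offset": [0,0,0],"spin": 0},
  ],
  grip=0,
  squeeze=50,
)

```text
time_s: 23.88
eef_pos: [698.9, 120.7, -30.2]
ee_rot: [-0.0, 0.976, 0.218, 0.001]
force: [-1.4, 1.5, 6.6]
grip_width: 0.309
grip_force: 51.3
```

Emit:
send_rows(
  targets=[
    {"offset": [0,0,4],"spin": 0},
    {"offset": [-1,1.5,7.5],"spin": -0.08},
    {"offset": [-3,5,8],"spin": -0.18},
    {"offset": [-5,8.5,8],"spin": -0.28},
    {"offset": [-7,12,8],"spin": -0.38},
    {"offset": [-9,15,8],"spin": -0.41},
    {"offset": [-11,18,8],"spin": -0.41},
    {"offset": [-12.2,19.6,8],"spin": -0.41},
  ],
)

```text
time_s: 24.55
eef_pos: [573.8, 319.3, 48.3]
ee_rot: [-0.0, 1.0, 0.016, -0.0]
force: [0.3, 0.1, -1.3]
grip_width: 0.314
grip_force: 50.4
```

Emit:
send_rows(
  targets=[
    {"offset": [0,0,-3],"spin": 0},
    {"offset": [0,0,-5.5],"spin": 0},
    {"offset": [0,0,-7],"spin": 0},
    {"offset": [0,0,-7.5],"spin": 0},
    {"offset": [0,0,-7.6],"spin": 0},
    {"offset": [0,0,-7.6],"spin": 0},
  ],
)

```text
time_s: 25.05
eef_pos: [576.9, 316.2, -27.0]
ee_rot: [-0.0, 1.0, 0.014, 0.0]
force: [0.4, 0.4, -0.8]
grip_width: 0.307
grip_force: 50.4
```

Emit:
send_rows(
  targets=[
    {"offset": [0,0,-0.1],"spin": 0},
    {"offset": [0,0,-0.2],"spin": 0},
  ],
)

```text
time_s: 25.22
eef_pos: [577.2, 316.3, -28.5]
ee_rot: [-0.0, 1.0, 0.014, 0.001]
force: [0.6, 0.0, -0.4]
grip_width: 0.31
grip_force: 50.4
```

Emit:
send_rows(
  targets=[
    {"offset": [0,0,-0.1],"spin": 0},
    {"offset": [0,0,-0.2],"spin": 0},
  ],
)

```text
time_s: 25.38
eef_pos: [576.9, 316.3, -30.3]
ee_rot: [-0.0, 1.0, 0.014, 0.001]
force: [-4.7, -1.8, 13.2]
grip_width: 0.311
grip_force: 52.2
```

Contact. Release, retreat high, and check.

Emit:
send_rows(
  targets=[
    {"offset": [0,0,0.1],"spin": 0},
    {"offset": [0,0,0.1],"spin": 0},
    {"offset": [0,0,0.1],"spin": 0},
    {"offset": [0,0,0.1],"spin": 0},
    {"offset": [0,0,4],"spin": 0},
    {"offset": [0,0,8],"spin": 0},
    {"offset": [0,0,12],"spin": 0},
    {"offset": [0,0,16],"spin": 0},
  ],
  grip=0.5,
)

```text
time_s: 26.05
eef_pos: [576.1, 316.1, 130.1]
ee_rot: [0.0, 1.0, 0.014, -0.0]
force: [0.7, 0.7, 0.6]
grip_width: 0.5
grip_force: 0.0
```

Emit:
send_rows(
  targets=[
    {"offset": [0,-4,3],"spin": 0},
    {"offset": [0,-8,6],"spin": 0},
    {"offset": [-2,-12,10],"spin": 0},
    {"offset": [-4,-16,13],"spin": 0},
    {"offset": [-6,-20,16],"spin": 0},
    {"offset": [-8,-23,18],"spin": 0},
    {"offset": [-8,-26,20],"spin": 0},
    {"offset": [-8,-26,20],"spin": 0},
  ],
)

```text
time_s: 26.72
eef_pos: [497.4, 61.5, 325.0]
ee_rot: [0.0, 1.0, 0.015, 0.0]
force: [0.7, -0.8, -0.0]
grip_width: 0.502
grip_force: 0.0
```

```bash
python3 - <<'E'
from h import *
a,_=ctrl.capture("wrist"); T,s=pose(); print(T[:3,3],s["time_s"])
b,_=ctrl.capture("scene")
for n,z in (("red_tray_in",3),("pulley_c",16),("shackle_green_c",12),("anchor_c",33),("blue_tray_in",3),("turnbuckle_c",11),("shackle_yellow_c",12)):
    for k in ("wrist","scene"):
        c,V=cam(k); print(n,k,[(round(r["conf"],2),ray(c,V,r["uv"],z)[:2].round(0)) for r in ctrl.place_of(k,n)[:3]])
cv2.imwrite("pics/end.png",cv2.cvtColor(np.vstack([cv2.resize(a,(400,300)),cv2.resize(b,(400,300))]),cv2.COLOR_RGB2BGR))
cv2.imwrite("pics/end2.png",cv2.cvtColor(np.hstack([a[:300],b[60:360]])[:, :1120],cv2.COLOR_RGB2BGR))
e=cv2.imread("pics/end2.png"); cv2.imwrite("pics/end2.png",cv2.resize(e,(800,214)))
f=cv2.resize(b[100:400,80:500],(800,571),interpolation=2); cv2.imwrite("pics/end3.png",cv2.cvtColor(f,cv2.COLOR_RGB2BGR))
E
```

```text
[497.68162396  56.78045505 329.83245349] 26.7667
red_tray_in wrist []
red_tray_in scene [(0.97, array([ 512., -315.]))]
pulley_c wrist [(0.55, array([ 518., -305.]))]
pulley_c scene [(0.74, array([ 612., -323.]))]
shackle_green_c wrist [(0.7, array([ 430., -314.]))]
shackle_green_c scene [(0.81, array([ 426., -318.]))]
anchor_c wrist []
anchor_c scene [(0.78, array([ 631., -292.])), (0.32, array([ 529., -286.]))]
blue_tray_in wrist [(0.58, array([527., 313.])), (0.24, array([ 426., -320.]))]
blue_tray_in scene [(0.65, array([524., 311.])), (0.29, array([ 419., -335.]))]
turnbuckle_c wrist [(0.87, array([576., 316.])), (0.43, array([565., 125.]))]
turnbuckle_c scene [(0.77, array([581., 317.])), (0.37, array([434., -20.]))]
shackle_yellow_c wrist [(0.83, array([447., 329.])), (0.73, array([269., 267.])), (0.67, array([576.,   1.]))]
shackle_yellow_c scene [(0.91, array([268., 273.])), (0.87, array([451., 322.])), (0.81, array([575.,   6.]))]
```

View pics/end3.png

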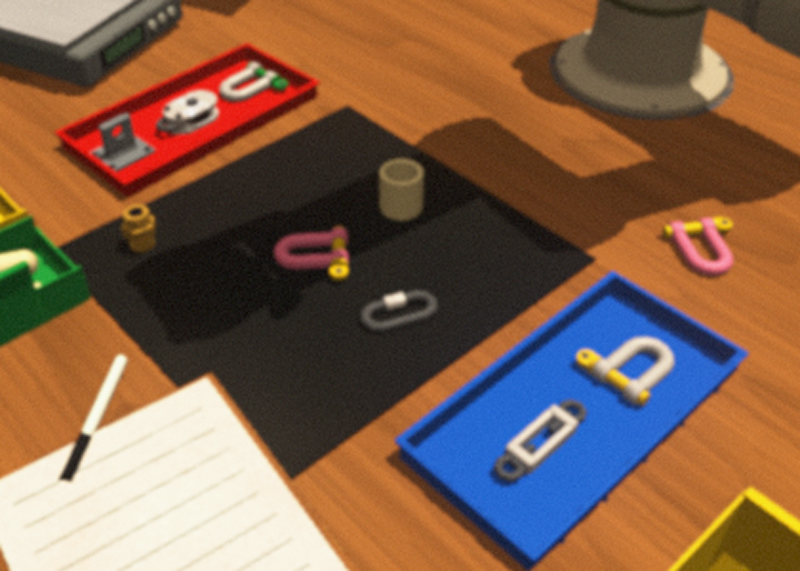

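The picture shows the anchor (125,140), pulley (190,110) and green shackle (252,82) flat and side by side in the red tray. The turnbuckle (540,440) and yellow-pin shackle (630,370) lie in the blue tray. Coupling, nipple and quick link are untouched.

```bash
python3 -c "
from rig import ctrl; print(ctrl.finish_job())"
```

```text
the job is handed in; nothing more can be done
None
```

Job handed in at about 27 s of the 109 s allowed: all five parts lie flat in their trays in the final picture and the unwanted stock is untouched, but the hand-in returned no verdict.

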